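Clamp a two-part casting mould with its draw latch

ROBOT

A 7-joint arm with a two-finger parallel gripper is mounted at the origin on the work surface. World frame = base frame: x ahead of the robot, y to its left, z up, the work surface at z = 0. Lengths are in m, angles in rad, forces in N, time in s.
With the tool pointing down it reaches from about 0.4 to 0.85 m from the base axis. Payload 10.4 kg.
Tool frame: the origin (TCP) lies on the centre line of the jaws, within the pads' length; the fingertips stand 8 mm ahead of it and the grasp point (between the pads) lies 11 mm behind it (r.finger_overhang is the distance from the TCP to the fingertips, in m); z points along the fingers, y is the line along which they close (so a half turn about z gives the same grasp; the last joint's range is limited). The gripper opens to 87 mm and grips with 3 to 60 N. Pads are 19 mm wide; open, the fingers measure 117 mm over their backs; the gripper's body (75 mm by 190 mm) begins 51 mm behind the grasp point.
Start: joints at [-1.194, 0.332, -0.065, 1.46, 0.022, 1.35, -0.088], TCP at [0.243, 0.576, 0.231] pointing down, gripper open.
Joint ranges: [-2.6, 2.6], [-0.5, 2.12], [-1.47, 1.34], [0.16, 2.42], [-1.27, 4.41], [0.06, 2.06], [-2.6, 2.6]. Speed limits (rad/s): [2.22, 2.22, 2.79, 2.79, 3.14, 3.14, 3.14].

INTERFACE

Orientations are given as a unit quaternion [x, y, z, w].
In Python, from bench import r, vision gives the robot as it stands.
- The arm moves only by the tool drive_tool, never from a script. Its argument "series" is a list of rows, each a list of 2 entries, a list of its own where there are three numbers: the shift along the world's x, y, z in cm, then the turn about the world's z in degrees. A call has exactly 10 rows; each row shifts and turns the commanded pose from where the row before left it; what a row does not reach is not made up. A row lasts 1/8 s, in which the tool goes at most 62.5 mm and 10.7 degrees, less where a joint would pass 70% of its speed; a pose out of reach is approached as far as the arm can. A call with a gripper value outside its range is refused whole. "hand" is the closure, from 0 (fully open) to 1 (shut), set as the call begins (left out, the last holds). The fingers move at their own pace and stop on an object; "newtons" is the grip in N (left out, the last holds). Time passes only in rows, so rows that do not move let the fingers close, or fill a call up. It gives the time, the measured TCP pose, the force, the opening and the grip force at its end, in the units of the state.
- r.read_state(): the state, without advancing time (a new reading comes with each control period).
- vision.camera(name): name is "scene" or "top" or "wrist"; returns a dict with "color" (384x512x3 uint8, red, green, blue), "intrinsics" (3x3 intrinsics, pixels), "R" (3x3) and "t" (3): a world point X has camera coordinates R X + t; the wrist camera has in their place "mount" (4x4, takes a point from camera to tool coordinates, whose origin is the TCP and whose axes are the flange's). Camera axes: x right, y down, z forward; pixel columns grow to the right and rows downward; lengths in m; the calibration is good to about 2 mm. The wrist camera is an equidistant fisheye: a pixel r from the principal point sees the ray r / f radians off the axis. A picture is of the moment at which its call begins: read the wrist's pose just before it. There is no depth.
- r.close_job(): hands the job in; it is judged then, once.
The state is a dict: "time": time; "joint_positions": joint angles; "joint_vel": joint speeds; "joint_torque": joint torques, N m; "ee_pos": TCP position; "eef_rot": TCP orientation; "ft_force": force on the tool from outside, world axes, zero at the start; "torque": the same for the moment, N m; "width": finger opening in m; "grip_force": force on a finger pad.
Only numpy, scipy, OpenCV 4.12 (cv2) and the standard library are available. Lean on these libraries where they do the work, as an engineer would, in place of code of your own. Each camera call takes 0.05 s, during which the arm holds its last target. There are 200 camera calls.

TASK

Close the two-part plaster casting mould: slide the loose half along its board up to the fixed half, swing the latch's wire claw over and hook it behind the keeper on the loose half while the lever is still raised, then swing the red lever down flat, over centre, so that the halves are clamped together with no gap. Leave the glaze jar, the cup and the brush where they are.

Things in the scene. Friction and masses are not known exactly. Their poses are not given: they have to be found in the camera images.
- stand: Fixed wooden board 330 x 150 x 15 mm with the fixed white plaster half on it (top 75 mm above the table) and two rails, 12 mm high, that guide the loose half along x. Origin: on the table, below the fixed half's parting face. x points from the fixed to the loose half, z up. Fixed half: x -100 to 0 mm, y +-60. Board: x -120 to 210 mm. The latch stands on the fixed half's top at y = 0.
- loose_half: Loose plaster half with plywood back, 100 long (x) x 120 wide x 60 mm high, about 0.85 kg, between the rails on the board. Origin: centre of its underside, axes as the stand's. Parting face at its x = -50 mm, back (push here) at +50 mm. It touches the fixed half when its origin is 50 mm from the stand's along x; it starts 30 to 65 mm short of that.
- keeper (a point): Where the centre of the claw's bar sits when hooked: y = 0, 66.5 mm above the loose half's underside, 21 mm from its parting face; axes as the loose half. Just on the fixed half's side of it stands a dark steel lip 24 mm wide, leaning 25 degrees to +x; its top edge is 14 mm above this point and 2 mm beyond it in x. The bar must come down on the lip's far (+x) side.
- lever_pivot (a point): Axis of the lever, on the fixed half: 28 mm behind the parting face (stand x = -28 mm), 93 mm above the table. The axis is parallel to the stand's y.
- lever (a joint): Angle of the lever, rad. 0: lying flat and closed, pointing away from the loose half (stand -x). About 1.57: upright. 2.4 (its stop): leaning well over towards the loose half. It stays where it is left (friction about 0.07 N m). It starts raised, leaning 20 to 40 degrees past upright towards the loose half.
- lever_tip (a point): End of the lever, 68 mm from the pivot: steel plate 20 mm wide, 6 mm thick, with a red grip 24 mm wide, 10 mm thick over its last 30 mm.
- claw (a joint): Angle of the wire claw on the lever, rad; its pivot is on the lever, 16 mm from the lever's pivot towards the tip. Slope of the claw above horizontal, from stand +x, = claw - lever - 0.117. It starts standing up (slope 70 to 115 degrees), wires either side of the lever, and can swing over the lever's end. Light friction holds it near upright; sloping under about 55 degrees it falls by itself.
- claw_bar (a point): Centre of the claw's cross bar (7 mm thick, 38 mm between the side wires), 62 mm from the claw's pivot. The claw is sprung: it stretches up to 6 mm (2.5 N per mm). With the halves touching, the falling bar clears the lip by 12 mm if the lever leans 30 degrees past upright towards the loose half, by 4 mm if upright; with the lever leaning back it lands on the lip.
- claw_tab (a point): Middle of the yellow thumb tab on the claw, 26 mm wide and 18 mm long, just beyond the bar (12 mm further out): push it over towards the loose half, press it to lower the claw. The tab slopes 25 degrees up from the line of the claw.
- glaze_jar: Bystander: blue jar with white lid, 64 mm wide, 75 mm high, beside the board. Origin under its centre.
- cup: Bystander: white cup, 72 mm wide, 70 mm high. Origin under its centre.
- brush: Bystander: paint brush 180 mm long lying on the table beyond the board. Origin near its middle.
There are look-alikes about, which are no part of the job. Leave any orange look-alike of the loose_half alone.

How it is judged:
On the way:
1. the claw's bar is down behind the keeper's lip while the lever is still raised (value of joint lever above 0.8 rad and x of claw_bar in the frame of keeper between -0.004 and 0.03 m and z of claw_bar in the frame of keeper below 0.009 m), for 0.1 s.
At the end, for the whole second after the job is handed in: Lever flat (within 0.12 rad), halves touching (gap under 2.5 mm), the loose one flat on the board and at rest, claw bar behind the keeper's lip (within 4 to 5 mm of its seat along x, under 9 mm above it); jar, cup and brush within 25 mm of their start (value of joint lever below 0.12 rad and x of loose_half in the frame of stand below 0.0525 m and x of claw_bar in the frame of keeper between -0.004 and 0.005 m and z of claw_bar in the frame of keeper below 0.009 m and angle between loose_half's own z axis and vertical below 0.05 rad and linear speed of loose_half below 0.01 m/s and distance of each of glaze_jar, cup, brush from where it was at the start of the episode below 0.025 m).
It fails at once if the jar, the cup or the brush is pushed away by more than 25 mm (distance of any of glaze_jar, cup, brush from where it was at the start of the episode above 0.025 m).
It also fails if it takes over 54 s, if anything falls off the work surface, if the arm or the gripper's body presses on something with over 40 N, if the wrist force passes 120 N, or if a joint passes its speed limit or range.

## Working session

There is one attempt and no reset: what is moved stays moved. The work goes in short steps, Python scripts to look and compute and a tool call to move; the robot and the scene stay as the last step left them, time stands still between calls to the robot, and variables do not carry over. Pictures are saved under pics/ and viewed, at most 10 in all, crops included, and the job is handed in when it is done.

Besides the shell and the picture viewer there is one more tool, called as name([rows], argument=value, ...), one row to a line, values as JSON. drive_tool: Moves the arm, as the interface text tells. Its arguments: {"type":"object","properties":{"series":{"type":"array"},"hand":{"type":"number"},"newtons":{"type":"number"}},"required":["series"]}

```bash
mkdir -p pics; ls; python3 - <<'E'
from bench import r, vision
import cv2,numpy as np
s=r.read_state();print(s)
a=[]
for n in("scene","top"):
    c=vision.camera(n);cv2.imwrite(f"pics/{n}0.png",c["color"][:,:,::-1]);print(n,c["intrinsics"],c["R"],c["t"])
E
```

```text
pics
{'time': 0.0, 'joint_positions': array([-1.19359822,  0.33288985, -0.06471378,  1.46097216,  0.02158219,
        1.34987175, -0.0884972 ]), 'joint_vel': array([ 0.00069818, -0.00011743,  0.00187531, -0.00109232, -0.00075901,
       -0.0014949 , -0.00152762]), 'joint_torque': array([-9.81331505e-04, -6.23242307e+01,  2.39373866e-02, -3.89900851e+01,
       -6.15647575e-02,  3.94124107e-02,  9.54623056e-05]), 'ee_pos': array([0.24311333, 0.57536316, 0.229728  ]), 'eef_rot': array([ 1.98553902e-01,  9.80089702e-01, -7.12911403e-04, -1.21492030e-04]), 'ft_force': array([-0.01154874,  0.59549589, -0.65715132]), 'torque': array([-0.03234694,  0.04658429, -0.00628807]), 'grip_force': 0.0, 'width': 0.08689274765558219}
scene [[398.7633561    0.         247.94223603]
 [  0.         398.7633561  199.12368132]
 [  0.           0.           1.        ]] [[-0.84270136  0.53827716  0.0105887 ]
 [ 0.35781367  0.57465502 -0.73603055]
 [-0.40227329 -0.61646516 -0.6768655 ]] [ 0.45984966 -0.12118384  1.29414172]
top [[454.90166885   0.         254.32268733]
 [  0.         454.90166885 188.27013464]
 [  0.           0.           1.        ]] [[-0.01061442 -0.99984786 -0.01384185]
 [-0.99465472  0.01197912 -0.10255966]
 [ 0.10270987  0.01267925 -0.99463054]] [0.02050387 0.53663784 1.11346838]
```

View pics/scene0.png

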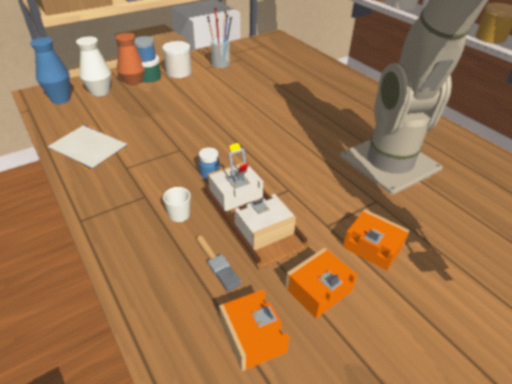

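View pics/top0.png

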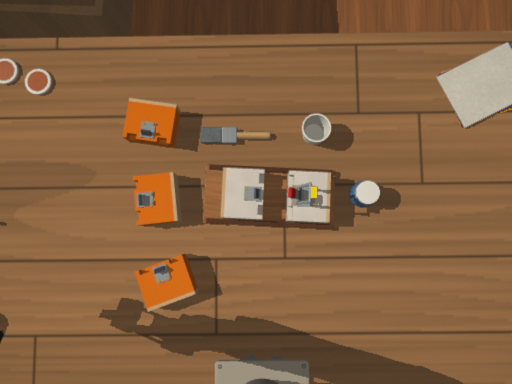

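The top view shows the white fixed half at (309,196), with the red lever tip at (292,193) and the yellow tab at (313,193). Candidates for the loose half are the white one at (245,193), on the board and facing the fixed half, and orange look-alikes at (152,123), (157,198) and (166,282). I choose the white one. The jar is at (365,194), the cup at (316,128) and the brush at (235,135).

```bash
cat > h.py <<'E'
import cv2,numpy as np
from bench import r,vision
def ray(c,uv):
    d=np.linalg.inv(c["intrinsics"])@[uv[0],uv[1],1.]
    R=c["R"];return -R.T@c["t"],(R.T@d)/np.linalg.norm(d)
def onz(c,uv,z):
    o,d=ray(c,uv);return o+d*(z-o[2])/d[2]
def tri(rs):
    A=0;b=0;
    for o,d in rs:
        P=np.eye(3)-np.outer(d,d);A=A+P;b=b+P@o
    x=np.linalg.solve(A,b);return x,[np.linalg.norm((np.eye(3)-np.outer(d,d))@(x-o)) for o,d in rs]
def hsv(c):return cv2.cvtColor(c["color"],cv2.COLOR_RGB2HSV)
def blobs(m,mn=4):
    n,l,s,ce=cv2.connectedComponentsWithStats(m.astype(np.uint8));return [(tuple(ce[i].round(1)),s[i].tolist()) for i in range(1,n) if s[i,4]>=mn]
def masks(h):
    H,S,V=[h[:,:,i].astype(int) for i in range(3)]
    return dict(red=((H<5)|(H>174))&(S>190)&(V>90),yel=(H>24)&(H<35)&(S>170)&(V>130),white=(S<60)&(V>150))
E
python3 - <<'E'
from h import *
C={n:vision.camera(n) for n in("scene","top")}
for n,c in C.items():
    for k,m in masks(hsv(c)).items():
        b=blobs(m,6 if k!="white" else 60)
        b=[x for x in b if (200<x[0][0]<400 and 100<x[0][1]<260)];print(n,k,b)
c=C["top"];m=masks(hsv(c))["white"];
n,l,s,ce=cv2.connectedComponentsWithStats(m.astype(np.uint8))
for i in range(1,n):
    if s[i,4]>500 and 200<ce[i][0]<345 and 150<ce[i][1]<230:
        p=cv2.findNonZero((l==i).astype(np.uint8));rc=cv2.minAreaRect(p);print(rc)
        for q in cv2.boxPoints(rc):print(q.round(1),onz(c,q,.075).round(4))
cr=cv2.resize(c["color"][150:245,195:395],None,fx=4,fy=4,interpolation=cv2.INTER_CUBIC);
s=cv2.resize(C["scene"]["color"][135:265,190:310],None,fx=4,fy=4,interpolation=cv2.INTER_CUBIC)
cv2.imwrite("pics/c1.png",cr[:,:,::-1]);cv2.imwrite("pics/c2.png",s[:,:,::-1])
E
```

```text
scene red [((np.float64(243.0), np.float64(167.2)), [240, 164, 7, 7, 29])]
scene yel [((np.float64(234.6), np.float64(146.7)), [230, 143, 10, 8, 58])]
scene white [((np.float64(208.3), np.float64(155.0)), [199, 148, 19, 16, 245]), ((np.float64(248.7), np.float64(197.6)), [208, 148, 85, 85, 2636])]
top red [((np.float64(290.5), np.float64(192.1)), [289, 188, 4, 9, 33])]
top yel [((np.float64(313.4), np.float64(191.5)), [311, 187, 6, 10, 58])]
top white [((np.float64(318.9), np.float64(127.9)), [302, 113, 29, 29, 257]), ((np.float64(241.3), np.float64(192.9)), [224, 168, 41, 51, 1559]), ((np.float64(307.9), np.float64(178.6)), [288, 171, 40, 19, 574]), ((np.float64(367.4), np.float64(191.9)), [355, 181, 25, 23, 442]), ((np.float64(323.4), np.float64(198.0)), [318, 192, 9, 14, 70]), ((np.float64(304.4), np.float64(212.9)), [286, 197, 40, 25, 611])]
((243.79409790039062, 193.0150909423828), (38.0013427734375, 49.831947326660156), 2.935673475265503)
[223.5 216.9] [0.464  0.0881 0.075 ]
[226.1 167.2] [0.5841 0.0815 0.075 ]
[264.  169.1] [ 0.5782 -0.0101  0.075 ]
[261.5 218.9] [ 0.4583 -0.0025  0.075 ]
((307.2986755371094, 179.728515625), (39.193687438964844, 17.218584060668945), 2.726310968399048)
[287.3 187.4] [ 0.5331 -0.0655  0.075 ]
[288.1 170.2] [ 0.5748 -0.0682  0.075 ]
[327.3 172.1] [ 0.5691 -0.1623  0.075 ]
[326.5 189.3] [ 0.5275 -0.1592  0.075 ]
((305.9570007324219, 209.40272521972656), (39.146121978759766, 22.973968505859375), 2.726310968399048)
[285.9 219.9] [ 0.4551 -0.0606  0.075 ]
[287. 197.] [ 0.51   -0.0642  0.075 ]
[326.1 198.9] [ 0.5044 -0.1576  0.075 ]
[325.  221.8] [ 0.4497 -0.1535  0.075 ]
```

View pics/c1.png

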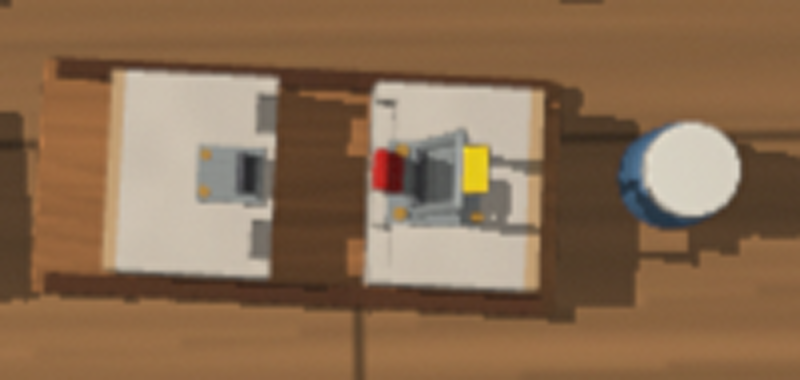

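View pics/c2.png

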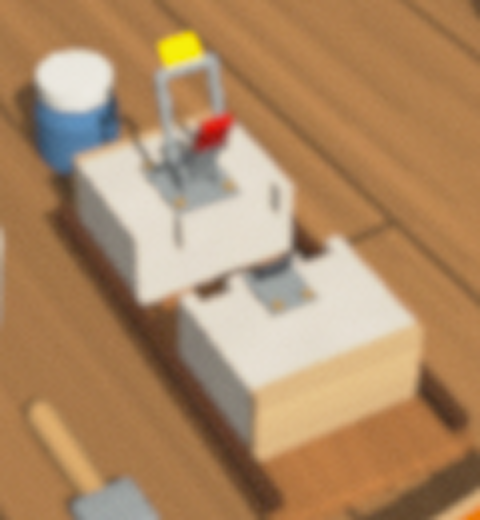

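The top crop shows the loose half's keeper plate at crop (232,172) and the red lever tip at (387,170), leaning towards the loose half. The yellow tab is at (475,168). The oblique crop confirms the claw is standing up and the loose half sits between the rails with its plywood back facing away. The gap is about 58 mm and the stand's x axis is (0.060, 0.998) in world coordinates.

```bash
cat >> h.py <<'E'
O=np.array([.515,-.0644,0]);X=np.array([.06,.998,0]);Y=np.array([-.998,.06,0])
def st(p):p=np.asarray(p)-O;return np.array([p@X,p@Y,p[2]]).round(4)
def wd(a,b,z):return (O+a*X+b*Y+[0,0,z]).round(4)
def look():
    C={n:vision.camera(n) for n in("scene","top")}
    for k in("red","yel"):
        rs=[]
        for c in C.values():
            b=[x for x in blobs(masks(hsv(c))[k],4) if 200<x[0][0]<345 and 100<x[0][1]<260]
            if b:
                b=max(b,key=lambda x:x[1][4]);rs.append(ray(c,b[0]));print(k,b)
        if len(rs)==2:
            p,e=tri(rs);print(k,"stand",st(p),"err",np.round(e,4))
    return C
E
python3 -c "
from h import *
look();print(wd(.185,0,.05))"
```

```text
red ((np.float64(243.0), np.float64(167.2)), [240, 164, 7, 7, 28])
red ((np.float64(290.5), np.float64(192.1)), [289, 188, 4, 9, 33])
red stand [-0.0048 -0.0018  0.1442] err [0.0016 0.0016]
yel ((np.float64(234.6), np.float64(146.6)), [230, 143, 10, 8, 57])
yel ((np.float64(313.3), np.float64(191.4)), [311, 187, 6, 10, 56])
yel stand [-0.0515 -0.0018  0.1799] err [0.0012 0.0012]
[0.5261 0.1202 0.05  ]
```

drive_tool([
  [[2, -3, 0], -7],
  [[2, -3, 0], -7],
  [[2, -3, 0], -7],
  [[2, -3, 0], -7],
  [[2, -3, 0], -7],
  [[2, -3, 0], -7],
  [[2, -3, 0], -7],
  [[2, -3, 0], -7],
  [[2, -3, 0], -7],
  [[2, -3, 0], -7],
], hand=1, newtons=20)

```text
time: 1.55
ee_pos: [0.4438, 0.2747, 0.2307]
eef_rot: [0.726, 0.687, 0.0, -0.0]
ft_force: [-0.1, -0.4, -0.5]
width: 0.0016
grip_force: 0.0
```

drive_tool([
  [[1.4, -2.5, 0], 0],
  [[1.4, -2.5, 0], 0],
  [[1.4, -2.5, 0], 0],
  [[1.4, -2.5, -2], 0],
  [[1.4, -2.5, -2], 0],
  [[1.2, -2.4, -3], 0],
  [[0, 0, -4], 0],
  [[0, 0, -4], 0],
  [[0, 0, -3], 0],
  [[0, 0, 0], 0],
])

```text
time: 2.8
ee_pos: [0.5237, 0.1262, 0.0488]
eef_rot: [0.725, 0.689, -0.002, -0.001]
ft_force: [-0.5, -0.4, -0.1]
width: 0.0006
grip_force: 0.0
```

drive_tool([
  [[-0.05, -0.8, 0], 0],
  [[-0.05, -0.8, 0], 0],
  [[-0.05, -0.8, 0], 0],
  [[-0.05, -0.8, 0], 0],
  [[-0.05, -0.8, 0], 0],
  [[-0.05, -0.8, 0], 0],
  [[-0.05, -0.8, 0], 0],
  [[-0.05, -0.8, 0], 0],
  [[-0.05, -0.7, 0], 0],
  [[0, -0.4, 0], 0],
])

```text
time: 4.05
ee_pos: [0.5215, 0.0533, 0.0516]
eef_rot: [0.724, 0.689, 0.002, -0.0]
ft_force: [-0.1, 8.2, 3.4]
width: 0.0004
grip_force: 4.0
```

drive_tool([
  [[-0.03, -0.3, 0], 0],
  [[-0.03, -0.3, 0], 0],
  [[-0.03, -0.2, 0], 0],
  [[0, -0.2, 0], 0],
  [[0, -0.1, 0], 0],
  [[0, -0.1, 0], 0],
  [[0, -0.1, 0], 0],
  [[0, 0, 0], 0],
  [[0, 0, 0], 0],
  [[0, 0, 0], 0],
])

```text
time: 5.3
ee_pos: [0.5216, 0.0422, 0.0517]
eef_rot: [0.724, 0.69, 0.003, -0.0]
ft_force: [4.7, 13.0, -2.5]
width: 0.0005
grip_force: 6.5
```

drive_tool([
  [[0, -0.2, 0], 0],
  [[0, -0.2, 0], 0],
  [[0, -0.2, 0], 0],
  [[0, 0, 0], 0],
  [[0, 0, 0], 0],
  [[0, 0, 0], 0],
  [[0, 0, 0], 0],
  [[0, 0, 0], 0],
  [[0, 0, 0], 0],
  [[0, 0, 0], 0],
])

```text
time: 6.55
ee_pos: [0.5216, 0.042, 0.0519]
eef_rot: [0.722, 0.692, 0.005, -0.002]
ft_force: [4.2, 31.1, -3.2]
width: 0.0002
grip_force: 16.0
```

```bash
python3 - <<'E'
from h import *
C=look()
cr=cv2.resize(C["top"]["color"][150:245,195:395],None,fx=4,fy=4,interpolation=cv2.INTER_CUBIC);
s=cv2.resize(C["scene"]["color"][130:250,180:310],None,fx=4,fy=4,interpolation=cv2.INTER_CUBIC)
im=np.zeros((480,800,3),np.uint8);im[:,:520]=s;im2=np.vstack([cr[:,:800],]);cv2.imwrite("pics/d1.png",im2[:,:,::-1]);cv2.imwrite("pics/d2.png",s[:,:,::-1])
E
```

```text
red ((np.float64(243.0), np.float64(167.4)), [240, 165, 7, 6, 22])
red ((np.float64(290.1), np.float64(192.4)), [289, 188, 3, 9, 22])
red stand [-0.0042 -0.0015  0.1438] err [0.0021 0.0021]
yel ((np.float64(234.3), np.float64(147.0)), [231, 144, 8, 7, 38])
```

View pics/d2.png

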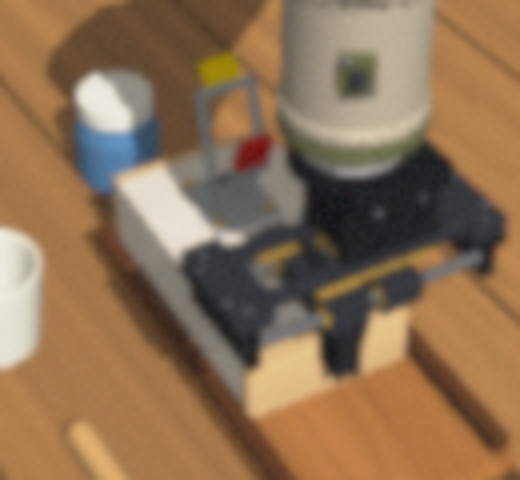

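The oblique view shows the halves together with the fingers against the plywood back. The claw is still upright, with the yellow tab at (220,70) and the red tip at (252,152). The push force rose from 13 to 31 N without motion, so the halves are touching. Next I retract and go behind the tab.

drive_tool([
  [[0, 1.5, 0], 0],
  [[0, 2, 0], 0],
  [[0, 0, 4], 0],
  [[0, 0, 4], 0],
  [[0, 0, 4], 0],
  [[0, 0, 4], 0],
  [[0, 0, 4], 0],
  [[-0.1, -3, 0], 0],
  [[-0.2, -4, 0], 0],
  [[-0.2, -4, 0], 0],
])

```text
time: 7.9
ee_pos: [0.5144, -0.0441, 0.2509]
eef_rot: [0.725, 0.689, 0.0, 0.0]
ft_force: [0.3, -0.5, -0.2]
width: 0.0004
grip_force: 0.0
```

drive_tool([
  [[-0.2, -4, 0], 0],
  [[-0.2, -4, 0], 0],
  [[-0.1, -4, 0], 0],
  [[0, 0, 0], 0],
  [[0, 0, 0], 0],
  [[0, 0, 0], 0],
  [[0, 0, 0], 0],
  [[0, 0, 0], 0],
  [[0, 0, 0], 0],
  [[0, 0, 0], 0],
])

```text
time: 9.15
ee_pos: [0.5099, -0.1622, 0.2506]
eef_rot: [0.725, 0.689, 0.0, 0.0]
ft_force: [-1.0, -0.2, -0.4]
width: 0.0002
grip_force: 0.0
```

```bash
python3 -c "
from h import *
s=r.read_state();print(s['ee_pos'],st(s['ee_pos']),s['ft_force']);look()"
```

```text
[ 0.50987844 -0.1622259   0.25056777] [-0.0979 -0.0008  0.2506] [-0.98623562 -0.1740186  -0.39299591]
red ((np.float64(243.0), np.float64(167.2)), [240, 164, 7, 7, 28])
red ((np.float64(290.3), np.float64(191.9)), [289, 188, 4, 9, 30])
red stand [-0.0042 -0.0021  0.1447] err [0.0016 0.0016]
yel ((np.float64(234.6), np.float64(146.7)), [230, 143, 10, 8, 58])
yel ((np.float64(313.4), np.float64(191.5)), [311, 187, 6, 11, 54])
yel stand [-0.0518 -0.0017  0.1794] err [0.0012 0.0012]
```

drive_tool([
  [[0, 0, -3.8], 0],
  [[0, 0, -3.8], 0],
  [[0.1, 1, 0], 0],
  [[0.1, 1, 0], 0],
  [[0.1, 1, 0], 0],
  [[0, 1, 0], 0],
  [[0, 0.8, 0], 0],
  [[0, 0.8, 0], 0],
  [[0, 0.8, 0], 0],
  [[0, 0.8, 0], 0],
])

```text
time: 10.5
ee_pos: [0.5128, -0.0898, 0.1745]
eef_rot: [0.725, 0.689, -0.0, -0.0]
ft_force: [0.2, 0.4, -0.2]
width: 0.0001
grip_force: 0.0
```

```bash
python3 -c "
from h import *
s=r.read_state();print(s['ee_pos'],st(s['ee_pos']),s['ft_force']);look()"
```

```text
[ 0.5127962  -0.08981452  0.17451723] [-0.0255  0.0007  0.1745] [ 0.20001561  0.4246771  -0.20846615]
red ((np.float64(243.0), np.float64(167.2)), [240, 164, 7, 7, 29])
yel ((np.float64(242.0), np.float64(154.2)), [237, 151, 11, 8, 59])
```

drive_tool([
  [[0, 0.8, 0], 0],
  [[0.1, 0.8, 0], 0],
  [[0, 0.8, 0], 0],
  [[0, 0.8, 0], 0],
  [[0.1, 0.6, 0], 0],
  [[0, 0.4, 0], 0],
  [[0, 0, 0], 0],
  [[0, 0, 0], 0],
  [[0, 0, 0], 0],
  [[0, 0, 0], 0],
])

```text
time: 11.85
ee_pos: [0.5148, -0.0484, 0.1746]
eef_rot: [0.725, 0.689, 0.0, 0.0]
ft_force: [-0.2, 0.1, 0.8]
width: 0.0003
grip_force: 0.0
```

```bash
cat >> h.py <<'E'
def side(c,uv,ys=-.002):
    o,d=ray(c,uv);a=(o-O)@Y;return st(o+d*(ys-a)/(d@Y))
E
python3 -c "
from h import *
s=r.read_state();print(s['ee_pos'],st(s['ee_pos']),s['ft_force']);C=look()
for k in('red','yel'):
  for b in blobs(masks(hsv(C['scene']))[k],6):
    if 200<b[0][0]<300 and 120<b[0][1]<240: print(k,b,side(C['scene'],b[0]))"
```

```text
[ 0.51482628 -0.0484397   0.1745643 ] [0.0159 0.0011 0.1746] [-0.22950381  0.13271942  0.7549674 ]
red ((np.float64(242.3), np.float64(167.9)), [240, 166, 5, 5, 19])
yel ((np.float64(251.1), np.float64(195.1)), [247, 193, 9, 5, 29])
red ((np.float64(242.3), np.float64(167.9)), [240, 166, 5, 5, 19]) [-0.0115 -0.002   0.1376]
yel ((np.float64(251.1), np.float64(195.1)), [247, 193, 9, 5, 29]) [ 0.037  -0.002   0.0806]
```

drive_tool([
  [[0, 0, 2.5], 0],
  [[0, 0, 2.5], 0],
  [[0.1, 3, 0], 0],
  [[0.2, 3, 0], 0],
  [[0.2, 3, 0], 0],
  [[0.2, 3, 0], 0],
  [[0, 0, 0], 0],
  [[0, 0, 0], 0],
  [[0, 0, 0], 0],
  [[0, 0, 0], 0],
])

```text
time: 13.2
ee_pos: [0.5219, 0.071, 0.2246]
eef_rot: [0.725, 0.688, 0.0, 0.0]
ft_force: [-0.0, -0.3, 0.1]
width: 0.0005
grip_force: 0.0
```

```bash
python3 -c "
from h import *
s=r.read_state();print(s['ee_pos'],st(s['ee_pos']),s['ft_force']);C=look()
print([side(C['scene'],b[0]) for k in('red','yel') for b in blobs(masks(hsv(C['scene']))[k],6) if 200<b[0][0]<300 and 120<b[0][1]<240])
a=cv2.resize(C['scene']['color'][145:235,205:305],(500,450),interpolation=cv2.INTER_CUBIC);b=cv2.resize(C['top']['color'][155:235,250:340],(300,267),interpolation=cv2.INTER_CUBIC)
im=np.zeros((450,800,3),np.uint8);im[:,:500]=a;im[:267,500:]=b;cv2.imwrite('pics/e.png',im[:,:,::-1])"
```

```text
[0.52188993 0.07096953 0.22464729] [0.1355 0.0012 0.2246] [-0.04692647 -0.28485408  0.11320218]
red ((np.float64(242.6), np.float64(167.8)), [241, 166, 5, 5, 17])
red ((np.float64(290.1), np.float64(192.0)), [289, 188, 3, 9, 25])
red stand [-0.0043 -0.0026  0.1428] err [0.0022 0.0022]
yel ((np.float64(251.2), np.float64(195.1)), [247, 193, 9, 5, 30])
yel ((np.float64(270.3), np.float64(194.2)), [268, 189, 5, 11, 43])
yel stand [ 0.0391 -0.0008  0.0814] err [0.0019 0.0019]
[array([-0.0099, -0.002 ,  0.1391]), array([ 0.0375, -0.002 ,  0.081 ])]
```

View pics/e.png

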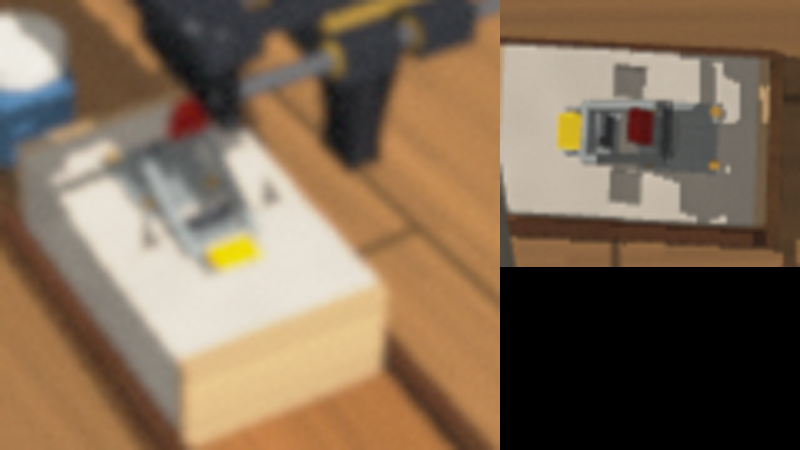

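The picture shows the claw down with its bar beyond the lip. The tab is flat at (235,252), the lever is still raised with red at (185,118), and the halves are touching. The triangulated tab height of 81 mm fits a hooked bar. Next I push the lever from its +x side.

drive_tool([
  [[-0.2, -2.5, -2.7], 0],
  [[-0.2, -2.5, -2.7], 0],
  [[-0.2, -2.5, -2.6], 0],
  [[-0.1, -1, 0], 0],
  [[-0.1, -1, 0], 0],
  [[0, -1, 0], 0],
  [[-0.1, -1, 0], 0],
  [[0, -1, 0], 0],
  [[-0.1, -1, 0], 0],
  [[0, 0, 0], 0],
])

```text
time: 14.55
ee_pos: [0.5118, -0.0642, 0.1447]
eef_rot: [0.725, 0.688, -0.0, 0.0]
ft_force: [0.4, -0.0, 0.9]
width: 0.0006
grip_force: 0.0
```

```bash
python3 -c "
from h import *
s=r.read_state();print(s['ee_pos'],st(s['ee_pos']),s['ft_force']);C=look()"
```

```text
[ 0.51181184 -0.06420149  0.14465403] [0.     0.0032 0.1447] [ 0.35882534 -0.03602931  0.86359928]
red ((np.float64(239.2), np.float64(165.0)), [238, 162, 4, 7, 20])
yel ((np.float64(250.5), np.float64(194.5)), [247, 192, 8, 6, 31])
```

drive_tool([
  [[0.1, -0.8, 0], 0],
  [[0, -0.8, 0], 0],
  [[0, -0.8, 0], 0],
  [[0, -0.8, 0], 0],
  [[0, -0.7, 0], 0],
  [[0, -0.7, -0.2], 0],
  [[0, -0.7, -0.2], 0],
  [[0, 0, 0], 0],
  [[0, 0, 0], 0],
  [[0, 0, 0], 0],
])

```text
time: 15.9
ee_pos: [0.5129, -0.1163, 0.1406]
eef_rot: [0.725, 0.689, -0.0, 0.0]
ft_force: [0.4, 0.1, -0.3]
width: 0.0005
grip_force: 0.0
```

```bash
python3 -c "
from h import *
s=r.read_state();print(s['ee_pos'],st(s['ee_pos']),s['ft_force']);C=look()
print([side(C['scene'],b[0]) for k in('red','yel') for b in blobs(masks(hsv(C['scene']))[k],6) if 200<b[0][0]<300 and 120<b[0][1]<240])"
```

```text
[ 0.51289217 -0.11629942  0.14061197] [-0.0519 -0.001   0.1406] [ 0.41897675  0.06369015 -0.26882818]
red ((np.float64(229.8), np.float64(158.7)), [228, 155, 5, 8, 23])
yel ((np.float64(249.2), np.float64(192.6)), [246, 191, 8, 5, 25])
yel ((np.float64(274.5), np.float64(193.8)), [272, 189, 6, 11, 43])
yel stand [ 0.0294 -0.0018  0.0831] err [0.0015 0.0015]
[array([-0.0836, -0.002 ,  0.12  ]), array([ 0.0267, -0.002 ,  0.0814])]
```

drive_tool([
  [[0, -0.6, -0.4], 0],
  [[0, -0.6, -0.4], 0],
  [[-0.1, -0.4, -0.6], 0],
  [[0, -0.4, -0.6], 0],
  [[0, -0.2, -0.7], 0],
  [[0, -0.2, -0.7], 0],
  [[0, 0, 0], 0],
  [[0, 0, 0], 0],
  [[0, 0, 0], 0],
  [[0, 0, 0], 0],
])

```text
time: 17.25
ee_pos: [0.5119, -0.1398, 0.1087]
eef_rot: [0.725, 0.689, 0.001, -0.001]
ft_force: [-14.5, 5.3, 33.2]
width: 0.0004
grip_force: 16.7
```

drive_tool([
  [[0, 0, -0.2], 0],
  [[0, 0, -0.2], 0],
  [[0, 0, -0.2], 0],
  [[0, 0, -0.1], 0],
  [[0, 0, 0], 0],
  [[0, 0, 0], 0],
  [[0, 0, 0], 0],
  [[0, 0, 0], 0],
  [[0, 0, 0], 0],
  [[0, 0, 0], 0],
])

```text
time: 18.5
ee_pos: [0.5125, -0.14, 0.1072]
eef_rot: [0.725, 0.689, 0.003, -0.001]
ft_force: [-43.8, 14.0, 102.0]
width: 0.0001
grip_force: 51.1
```

```bash
python3 -c "
from h import *
s=r.read_state();print(s['ee_pos'],st(s['ee_pos']),s['ft_force']);C=look()
print([side(C['scene'],b[0]) for k in('red','yel') for b in blobs(masks(hsv(C['scene']))[k],4) if 200<b[0][0]<300 and 120<b[0][1]<240])"
```

```text
[ 0.51249891 -0.14002055  0.10722853] [-0.0756 -0.002   0.1072] [-43.78698982  14.01930658 101.98669883]
yel ((np.float64(249.8), np.float64(191.1)), [247, 190, 6, 3, 12])
yel ((np.float64(274.1), np.float64(193.5)), [272, 189, 6, 10, 46])
yel stand [ 0.0308 -0.0014  0.0894] err [0.001 0.001]
[array([ 0.0298, -0.002 ,  0.089 ])]
```

The lever is on its stop, so I back off now and check.

drive_tool([
  [[0, 0, 0.7], 0],
  [[0, 0, 1], 0],
  [[0, 0, 3], 0],
  [[0, 0, 4], 0],
  [[0, 0, 4], 0],
  [[-3, 0, 0], 0],
  [[-4, 0, 0], 0],
  [[-4, 0, 0], 0],
  [[-4, 0, 0], 0],
  [[0, 0, 0], 0],
])

```text
time: 19.85
ee_pos: [0.3603, -0.1404, 0.2265]
eef_rot: [0.725, 0.689, 0.001, -0.0]
ft_force: [0.0, -0.6, -0.5]
width: 0.0002
grip_force: 0.0
```

```bash
python3 -c "
from h import *
s=r.read_state();print(s['ee_pos'],st(s['ee_pos']),s['ft_force']);C=look()
print([side(C['scene'],b[0]) for k in('red','yel') for b in blobs(masks(hsv(C['scene']))[k],4) if 200<b[0][0]<300 and 120<b[0][1]<240])
a=cv2.resize(C['scene']['color'][125:245,195:305],(440,480),interpolation=cv2.INTER_CUBIC);b=cv2.resize(C['top']['color'][110:235,215:395],(360,250),interpolation=cv2.INTER_CUBIC)
im=np.zeros((480,800,3),np.uint8);im[:,:440]=a;im[:250,440:]=b;cv2.imwrite('pics/f.png',im[:,:,::-1])"
```

```text
[ 0.36026075 -0.14040255  0.22645408] [-0.0851  0.1499  0.2265] [ 0.02450608 -0.5816261  -0.49543958]
red ((np.float64(229.1), np.float64(164.4)), [226, 162, 8, 6, 34])
red ((np.float64(323.5), np.float64(195.7)), [318, 192, 12, 9, 98])
red stand [-0.0852 -0.0017  0.0986] err [0.0019 0.0019]
yel ((np.float64(249.2), np.float64(191.9)), [247, 191, 6, 3, 12])
yel ((np.float64(274.4), np.float64(193.6)), [272, 189, 6, 10, 48])
yel stand [ 0.0297 -0.002   0.0859] err [0.0016 0.0016]
[array([-0.0889, -0.002 ,  0.0966]), array([ 0.0267, -0.002 ,  0.0838])]
```

View pics/f.png

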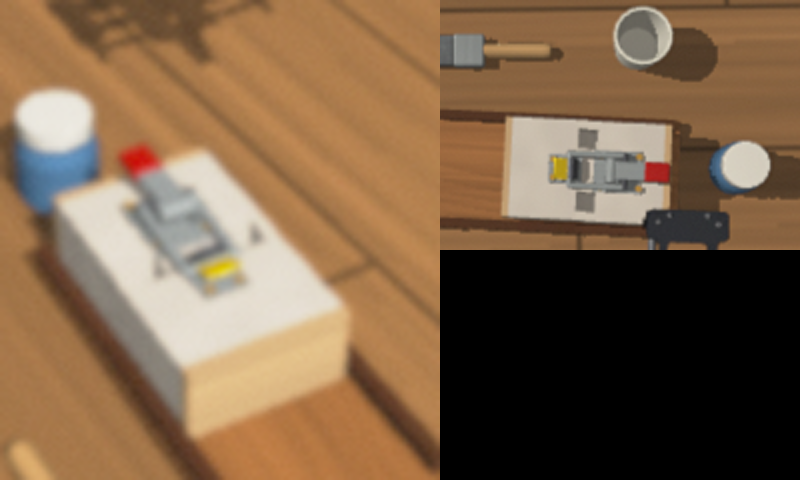

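The picture shows the red lever flat at (140,160) and the claw hooked, with the tab at (220,268). There is no gap between the halves, and the jar, cup and brush are in place. The red grip's top is at 98.6 mm, against 98 mm expected when flat.

```bash
python3 -c "
from bench import r
print(r.close_job())"
```

```text
the job is handed in; nothing more can be done
None
```

The mould is closed and the job handed in: the halves touch with no visible gap, the claw is hooked behind the keeper, the lever is flat, and the jar, cup and brush are where they were; the judge returned no verdict, and pressing the lever down briefly read about 112 N at the wrist (limit 120 N).

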